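# Put the smoky cups back in the bamboo caddy by size

## Task

Put the three smoky acrylic cups back into the bamboo caddy, each standing upright in the seat of its own size: the small cup in the small seat, the medium one in the medium seat and the large one in the large seat. Keep the cups upright on the way, and leave the green glass, the egg cup, the pepper mill and the canister where they stand.

Things in the scene. Friction and masses are not known exactly. Their poses are not given: they have to be found in the camera images.
- cup_small: the small cup of dark smoky grey-brown, half see-through acrylic: upright round straight-sided tumbler, 42 mm outside diameter, 60 mm tall, wall 3 mm, open at the top, empty and loose. It starts upright on the white top. Origin: centre of its underside; z up
- cup_medium: the medium cup of dark smoky grey-brown, half see-through acrylic: upright round straight-sided tumbler, 54 mm outside diameter, 80 mm tall, wall 3 mm, open at the top, empty and loose. It starts upright on the white top. Origin: centre of its underside; z up
- cup_large: the large cup of dark smoky grey-brown, half see-through acrylic: upright round straight-sided tumbler, 66 mm outside diameter, 105 mm tall, wall 3 mm, open at the top, empty and loose. It starts upright on the white top. Origin: centre of its underside; z up
- seat_small: small seat of the caddy: dark bamboo ring 58 mm inside diameter, 66 mm outside, 12 mm high, with a 3 mm thick floor, fixed on the caddy (pale bamboo disc 270 mm across, its top 26 mm above the white top, latched so that it does not turn; steel stud at its middle, 40 mm high). Seat centres lie 80 mm from the stud, in any order. Origin: centre of its underside, on the disc
- seat_medium: medium seat of the caddy: dark bamboo ring 70 mm inside diameter, 78 mm outside, 12 mm high, with a 3 mm thick floor, fixed on the caddy (pale bamboo disc 270 mm across, its top 26 mm above the white top, latched so that it does not turn; steel stud at its middle, 40 mm high). Seat centres lie 80 mm from the stud, in any order. Origin: centre of its underside, on the disc
- seat_large: large seat of the caddy: dark bamboo ring 82 mm inside diameter, 90 mm outside, 12 mm high, with a 3 mm thick floor, fixed on the caddy (pale bamboo disc 270 mm across, its top 26 mm above the white top, latched so that it does not turn; steel stud at its middle, 40 mm high). Seat centres lie 80 mm from the stud, in any order. Origin: centre of its underside, on the disc
- glass_tumbler: bystander: green glass tumbler, 60 mm diameter, 90 mm tall, loose, standing among the cups. Origin: centre of its underside
- egg_cup: bystander: blue ceramic egg cup, 48 mm diameter at the top, 58 mm tall, loose, standing among the cups. Origin: centre of its underside
- pepper_mill: bystander: red lacquered pepper mill, 44 mm diameter, 108 mm tall, loose, standing among the cups. Origin: centre of its underside
- canister: bystander: stainless steel canister with a black knob on its lid, 100 mm diameter, 175 mm tall over the knob, standing at the right side. Origin: centre of its underside
Not all that is in view belongs to the job. What is shaped like the cup_medium but purple is not meant. Leave any purple or red look-alike of the cup_small alone.

How it is judged (in metres and radians):
At the end, for the whole second after the job is handed in: Each of the three smoky cups stands upright (within 0.1 rad) and at rest on the floor of the seat of its own size (underside less than 6.5 mm above the seat's origin, centre within 11 mm of the seat's centre) (horizontal distance between cup_small and seat_small below 0.011 m and z of cup_small in the frame of seat_small between 0 and 0.0065 m and angle between each of cup_small, cup_medium, cup_large's own z axis and vertical below 0.1 rad and linear speed of each of cup_small, cup_medium, cup_large below 0.02 m/s and angular speed of each of cup_small, cup_medium, cup_large below 0.3 rad/s and horizontal distance between cup_medium and seat_medium below 0.011 m and z of cup_medium in the frame of seat_medium between 0 and 0.0065 m and horizontal distance between cup_large and seat_large below 0.011 m and z of cup_large in the frame of seat_large between 0 and 0.0065 m); the robot touches nothing.
It fails at once if the green glass is knocked over or shifted by more than 25 mm (distance of glass_tumbler from where it was at the start of the episode above 0.025 m or angle between glass_tumbler's own z axis and vertical above 0.5 rad).
It fails at once if the egg cup is knocked over or shifted by more than 25 mm (distance of egg_cup from where it was at the start of the episode above 0.025 m or angle between egg_cup's own z axis and vertical above 0.5 rad).
It fails at once if the pepper mill is knocked over or shifted by more than 25 mm (distance of pepper_mill from where it was at the start of the episode above 0.025 m or angle between pepper_mill's own z axis and vertical above 0.5 rad).
It fails at once if the canister is knocked over or shifted by more than 25 mm (distance of canister from where it was at the start of the episode above 0.025 m or angle between canister's own z axis and vertical above 0.5 rad).
It fails at once if a smoky cup is tipped more than 45 degrees from upright (angle between any of cup_small, cup_medium, cup_large's own z axis and vertical above 0.785 rad).
It also fails if it takes over 96 s, if anything falls off the work surface, if the arm or the gripper's body presses on something with over 40 N, if the wrist force passes 120 N, or if a joint passes its speed limit or range.

## Robot

A 6-joint arm with a two-finger parallel gripper is mounted at the origin on the work surface. World frame = base frame: x ahead of the robot, y to its left, z up, the work surface at z = 0. Lengths are in mm, angles in rad, forces in N, time in s.
With the tool pointing down it reaches from about 400 to 925 mm from the base axis. Payload 12.5 kg.
Tool frame: the origin (TCP) lies on the mounting face of the last link; the fingertips stand 190 mm ahead of it and the grasp point (between the pads) lies 171 mm ahead of it; z points along the fingers, y is the line along which they close (so a half turn about z gives the same grasp; the last joint's range is limited). The gripper opens to 95 mm and grips with 3 to 60 N. Pads are 20 mm wide; open, the fingers measure 119 mm over their backs; the gripper's body (75 mm by 180 mm) begins 59 mm behind the grasp point.
Start: joints at [1.163, 0.491, 1.559, -0, 1.092, -0.106], TCP at [185.751, 596.759, 404.761] pointing down, gripper open.
Joint ranges: [-3.1, 3.1], [-0.84, 2.19], [0.05, 2.79], [-1.13, 4.28], [0.06, 2.93], [-2.69, 2.69]. Speed limits (rad/s): [2.22, 2.22, 2.79, 3.14, 3.14, 3.14].

## Interface

Orientations are given as [roll, pitch, yaw] about the fixed x, y, z axes, in that order (R = Rz(yaw) Ry(pitch) Rx(roll)).
In Python, from cell import * gives the robot as it stands.
- The arm moves only by the tool arm_command, never from a script. Its argument "rows" is a list that holds one entry, the list of rows, each a list of 7 numbers: the shift along the tool's x, y, z normalised to -1 to 1, where 1 is 0.15 m, then the turn, a rotation vector about the tool's x, y, z normalised to -1 to 1, where 1 is 360 degrees, then the opening, from -1 (shut) to 1 (fully open). A call has 1 to 10 rows; each row is the pose to reach, as a shift and turn from the pose commanded when the call began, along the tool's axes at that moment, turning the shorter way round; what a row does not reach only later rows make up. A row lasts 1/12 s, in which the tool goes at most 41.7 mm and 7.16 degrees, less where a joint would pass 70% of its speed; a pose out of reach is approached as far as the arm can. A call with a number of a shift or a turn outside -1 to 1 is refused whole. A call with a gripper value outside its range is refused whole. The fingers move at their own pace and stop on an object; the grip force is fixed at half the most. Time passes only in rows, so rows that repeat a pose let the fingers close. It gives the time, the measured TCP pose, the force, the opening and the grip force at its end, in the units of the state.
- state(): the state, without advancing time (a new reading comes with each control period).
- read_camera(name): name is "side" or "top"; returns (picture, depth): 420x560x3 uint8, red, green, blue; 420x560 float32, mm along the optical axis (not along the pixel's ray), 0 where there is no reading.
- get_calibration(name): a dict with "camera_matrix" (3x3 intrinsics, pixels), "position" and "orientation" of the camera in the world. Camera axes: x right, y up, looking along -z (the intrinsics and any distortion apply to the point x, -y, -z); pixel columns grow to the right and rows downward; lengths in mm; the calibration is good to about 2 mm. A picture is of the moment at which its call begins. get_calibration takes no time and is no camera call.
- job_done(): hands the job in; it is judged then, once.
The state is a dict: "t": time; "joints": joint angles; "qvel": joint speeds; "tau": joint torques, N m; "eef_pos": TCP position; "tcp_rot": TCP orientation; "ft_force": force on the tool from outside, world axes, zero at the start; "moment": the same for the moment, N m; "opening": opening from 0.0 (shut) to 1.0 (fully open); "grip_force": force on a finger pad.
Only numpy, scipy, OpenCV 4.12 (cv2) and the standard library are available. Lean on these libraries where they do the work, as an engineer would, in place of code of your own. Each camera call takes 0.05 s, during which the arm holds its last target. There are 200 camera calls.

## Working session

There is one attempt and no reset: what is moved stays moved. The work goes in short steps, Python scripts to look and compute and a tool call to move; the robot and the scene stay as the last step left them, time stands still between calls to the robot, and variables do not carry over. Pictures are saved under pics/ and viewed, at most 14 in all, crops included, and the job is handed in when it is done.

Besides the shell and the picture viewer there is one more tool, called as a command line: name --argument value ..., lists and objects as JSON in quotes. arm_command: Moves the arm, as the interface text tells. Its arguments: {"type":"object","properties":{"rows":{"type":"array","items":{"type":"array","items":{"type":"array","items":{"type":"number","minimum":-1,"maximum":1}}}}},"required":["rows"]}

```bash
mkdir -p pics; python3 - <<'E'
from cell import *
import numpy as np,cv2
s=state();print(s)
for n in("top","side"):
    p,d=read_camera(n);c=get_calibration(n);print(n,c)
    cv2.imwrite(f"pics/{n}0.png",p[:,:,::-1]);np.savez(f"{n}0.npz",p=p,d=d)
E
```

```text
{'t': 0.0, 'joints': array([ 1.16337416e+00,  4.91588735e-01,  1.55947829e+00,  1.56296281e-05,
        1.09169706e+00, -1.05593726e-01]), 'qvel': array([-0.00218167, -0.00042651,  0.00080089, -0.00140191, -0.00101981,
       -0.00075095]), 'tau': array([-8.67459203e-04, -6.12642574e+01, -2.58163422e+01,  6.92578219e-02,
        4.83128708e-02, -1.48423205e-04]), 'eef_pos': array([185.75087062, 596.72205984, 404.13356191]), 'tcp_rot': array([-3.14042921e+00, -1.37250497e-04,  2.83975692e+00]), 'ft_force': array([ 0.16782482, -0.05522457, -0.22275946]), 'moment': array([ 0.03818764, -0.01346864, -0.04484455]), 'grip_force': 0.0, 'opening': 0.9972209635310616}
top {'camera_matrix': array([[415.88849765,   0.        , 278.21836766],
       [  0.        , 415.88849765, 212.71791792],
       [  0.        ,   0.        ,   1.        ]]), 'position': array([ 355.89028571,  -95.35233086, 1305.93530257]), 'orientation': array([ 0.1381566 ,  0.01291808, -1.5646825 ])}
side {'camera_matrix': array([[399.16934616,   0.        , 278.49646869],
       [  0.        , 399.16934616, 210.34540925],
       [  0.        ,   0.        ,   1.        ]]), 'position': array([ 187.34442741, -696.77905758,  603.8857504 ]), 'orientation': array([ 0.90965248,  0.01944633, -0.51453541])}
```

View pics/top0.png

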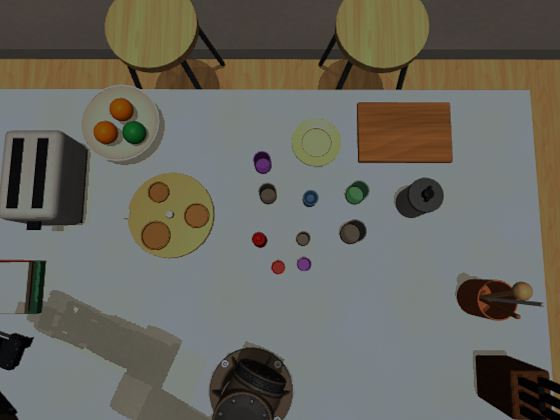

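View pics/side0.png

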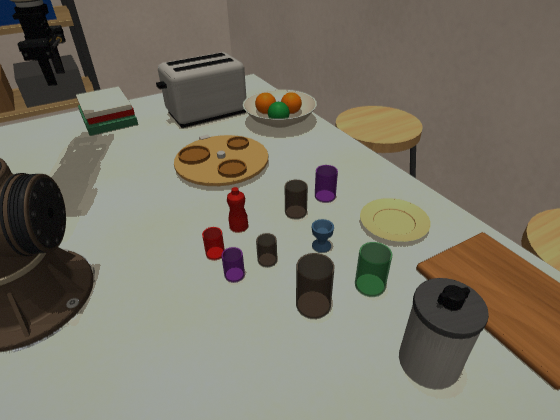

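The three smoky cups are at top-view pixels (268,194) medium, (303,239) small and (352,232) large. The look-alikes are purple at (262,162) and (304,264), and red at (278,267); the pepper mill is at (260,240). The seats are at (159,192) small, (197,216) medium and (156,236) large. Next I'll take an enlarged crop and measure.

```bash
cat > h.py <<'E'
import numpy as np,cv2
from scipy.spatial.transform import Rotation as Ro
from cell import *
def cloud(n,d):
    c=get_calibration(n);K=c["camera_matrix"];R=Ro.from_euler("xyz",c["orientation"]).as_matrix()
    v,u=np.mgrid[:420,:560]
    P=np.stack([(u-K[0,2])/K[0,0]*d,-(v-K[1,2])/K[1,1]*d,-d],-1)
    return P@R.T+c["position"]
def plane(n,uv,z):
    c=get_calibration(n);K=c["camera_matrix"];R=Ro.from_euler("xyz",c["orientation"]).as_matrix()
    uv=np.atleast_2d(uv).astype(float)
    r=np.c_[(uv[:,0]-K[0,2])/K[0,0],-(uv[:,1]-K[1,2])/K[1,1],-np.ones(len(uv))]@R.T
    return c["position"]+r*((z-c["position"][2])/r[:,2])[:,None]
E
python3 - <<'E'
from h import *
f=np.load("top0.npz");p,d=f["p"],f["d"];W=cloud("top",d)
cr=p[140:290,120:390,::-1];cv2.imwrite("pics/crop0.png",cv2.resize(cr,None,fx=2.9,fy=2.9,interpolation=cv2.INTER_CUBIC))
print("table z",W[300,300],W[150,230])
def comp(u,v,zlo,r=24):
    m=np.zeros(d.shape,np.uint8);m[v-r:v+r,u-r:u+r]=(W[v-r:v+r,u-r:u+r,2]>zlo)&(d[v-r:v+r,u-r:u+r]>0)
    n,l=cv2.connectedComponents(m)
    k=np.bincount(l[v-8:v+8,u-8:u+8].ravel(),minlength=n);k[0]=0
    return W[l==k.argmax()]
for nm,u,v,h in[("small",303,239,60),("medium",268,194,80),("large",352,232,105),("glass",357,193,90),("egg",311,198,58),("mill",260,240,108),("can",420,197,150),("purpM",262,162,80),("purpS",304,264,60),("redS",278,267,60)]:
    q=comp(u,v,h*.75)
    if len(q)==0: print(nm,"none");continue
    (c,r)=cv2.minEnclosingCircle(q[:,:2].astype(np.float32))
    print(nm,len(q),np.round(c,1),round(r,1),"zmax",q[:,2].max().round(1))
# seats: disc & ring
q=comp(170,235,15,60);print("disc",cv2.minEnclosingCircle(q[:,:2].astype(np.float32)),np.median(q[:,2]))
for nm,u,v in[("small",159,192),("medium",197,216),("large",156,236)]:
    x=W[v-20:v+20,u-20:u+20].reshape(-1,3);q=x[(x[:,2]>33)&(x[:,2]<50)]
    g=cv2.cvtColor(p,cv2.COLOR_RGB2HSV)[v,u]
    print(nm,len(q),g,W[v,u].round(1),cv2.minEnclosingCircle(q[:,:2].astype(np.float32)) if len(q) else 0)
q=W[208:222,162:178].reshape(-1,3);q=q[q[:,2]>45];print("stud",q.mean(0),len(q))
E
```

```text
table z [ 266.65087587 -145.93849727    3.97290143] [ 7.42132676e+02  8.03152047e+01 -1.69836664e-01]
small 51 [ 454.4 -154.1] 20.9 zmax 65.0
medium 88 [591.2 -44.9] 26.9 zmax 86.7
large 140 [ 472.8 -301.3] 32.8 zmax 111.3
glass 132 [ 594.5 -316.9] 30.6 zmax 98.7
egg 180 [ 577.8 -176. ] 23.8 zmax 64.0
mill 151 [449.2 -21.8] 20.0 zmax 114.8
can 1064 [ 570.5 -494. ] 50.2 zmax 180.4
purpM 108 [690. -28.] 27.5 zmax 86.4
purpS 45 [ 376.8 -156.6] 20.5 zmax 68.7
redS 45 [367.  -78.3] 20.6 zmax 65.3
disc ((527.7945556640625, 264.1919250488281), 140.92117309570312) 28.248263225462097
small 173 [ 15 176 106] [597.3 296.2  29.1] ((580.767822265625, 294.14056396484375), 62.937992095947266)
medium 175 [ 15 166 114] [522.6 175.4  23.9] ((526.3054809570312, 184.7419891357422), 67.13957977294922)
large 250 [ 16 175 109] [458.6 297.3  35.2] ((466.830810546875, 300.13067626953125), 78.13960266113281)
stud [458.27888936 115.43810637 550.27988046] 5
```

View pics/crop0.png

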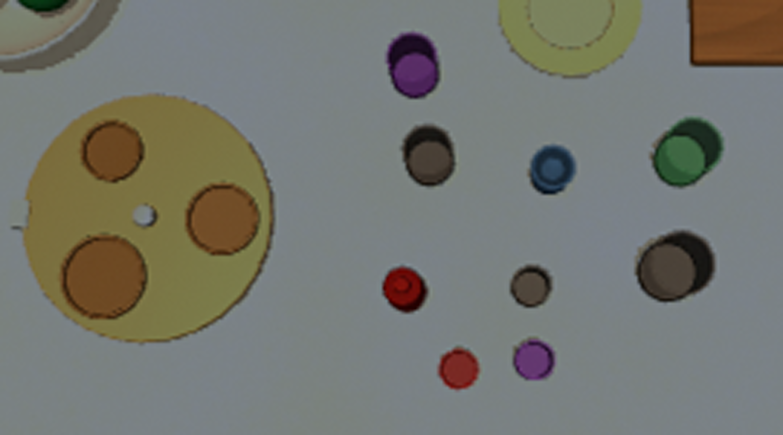

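Confirmed by the crop: the three grey-brown cups are the smoky ones, and the look-alikes are clearly purple or red. Next I'll refine the seat centres and cross-check the cups.

```bash
python3 - <<'E'
from h import *
f=np.load("top0.npz");p,d=f["p"],f["d"]
hsv=cv2.cvtColor(cv2.resize(p,None,fx=4,fy=4,interpolation=cv2.INTER_CUBIC),cv2.COLOR_RGB2HSV)
m=((hsv[...,0]<20)&(hsv[...,0]>5)&(hsv[...,1]>130)).astype(np.uint8)
n,l,st,ce=cv2.connectedComponentsWithStats(m)
for i in range(1,n):
    c=(ce[i]+.5)/4-.5
    if st[i,4]>2000 and 120<c[0]<220 and 170<c[1]<265:
        k=cv2.findContours((l==i).astype(np.uint8),0,1)[0];k=max(k,key=len)[:,0]
        for z in(29,38):
            w=plane("top",(k+.5)/4-.5,z)[:,:2]
            A=np.c_[2*w,np.ones(len(w))];s=np.linalg.lstsq(A,(w**2).sum(1),rcond=None)[0]
            print(c.round(1),"z",z,s[:2].round(1),"dia",(2*np.sqrt(s[2]+s[0]**2+s[1]**2)).round(1))
S=plane("top",[(169.7,213.8)],66);print("stud",S)
yel=((hsv[...,0]>19)&(hsv[...,0]<32)&(hsv[...,1]>80)|(m>0)).astype(np.uint8);yel[:,:110*4]=0;yel[:,230*4:]=0;yel[:165*4]=0;yel[265*4:]=0
k=max(cv2.findContours(yel,0,1)[0],key=len)[:,0];k=cv2.convexHull(k)[:,0];w=plane("top",(k+.5)/4-.5,26)[:,:2];print("disc",cv2.fitEllipse(w.astype(np.float32)))
# side cross-check of cups via top-heavy points
f=np.load("side0.npz");W=cloud("side",f["d"])
for nm,x,y,h,r in[("small",454.4,-154.1,60,21),("medium",591.2,-44.9,80,27),("large",472.8,-301.3,105,33)]:
    q=W[(np.hypot(W[...,0]-x,W[...,1]-y)<r+12)&(W[...,2]>12)&(W[...,2]<h+12)]
    a=q[:,:2]
    g=[(np.abs(np.hypot(*(a-(x+i,y+j)).T)-r).mean(),i,j) for i in range(-10,11) for j in range(-10,11)]
    print(nm,len(q),min(g),q[:,2].max())
E
```

```text
[157.9 191.5] z 29 [598.9 299.9] dia 66.8
[157.9 191.5] z 38 [597.2 297.1] dia 66.4
[195.9 215. ] z 29 [525.1 177.8] dia 77.2
[195.9 215. ] z 38 [523.9 175.8] dia 76.7
[154.9 235.1] z 29 [462.2 302.9] dia 90.2
[154.9 235.1] z 38 [461.4 300.1] dia 89.6
stud [[523.4933983 249.3990564  66.       ]]
disc ((526.780517578125, 258.502197265625), (267.3471984863281, 268.9566345214844), 142.31051635742188)
small 568 (np.float64(1.5321235908528152), -2, 0) 62.784636169562646
medium 756 (np.float64(1.4900371879402092), -1, 0) 82.85845842554613
large 2087 (np.float64(1.5184552565586467), -1, -1) 107.69644237745791
```

arm_command --rows '[[[-0.83,-0.44,0,0,0,-0.048,0.7],[-0.83,-0.44,0,0,0,-0.048,0.7],[-0.83,-0.44,0,0,0,-0.048,0.7],[-0.83,-0.44,0,0,0,-0.048,0.7],[-0.83,-0.44,0,0,0,-0.048,0.7],[-0.83,-0.44,0,0,0,-0.048,0.7]]]'

```text
t: 0.6
eef_pos: [285.7, 496.2, 404.7]
tcp_rot: [3.142, -0.0, 3.139]
ft_force: [0.1, 0.7, 0.3]
opening: 0.853
grip_force: 0.0
```

arm_command --rows '[[[-0.5,-0.9,0,0,0,0,0.7],[-0.5,-0.9,0,0,0,0,0.7],[-0.5,-0.9,0,0,0,0,0.7],[-0.5,-0.9,0,0,0,0,0.7],[-0.5,-0.9,0,0,0,0,0.7]]]'

```text
t: 1.02
eef_pos: [361.1, 359.4, 404.7]
tcp_rot: [-3.141, -0.0, 3.139]
ft_force: [-0.8, -0.5, -0.6]
opening: 0.851
grip_force: 0.0
```

arm_command --rows '[[[-0.5,-0.9,0,0,0,0,0.7],[-0.5,-0.9,0,0,0,0,0.7],[-0.5,-0.9,0,0,0,0,0.7],[-0.5,-0.9,0,0,0,0,0.7],[-0.5,-0.9,0,0,0,0,0.7]]]'

```text
t: 1.43
eef_pos: [436.7, 224.6, 404.7]
tcp_rot: [-3.141, 0.0, 3.139]
ft_force: [-0.6, -0.1, 0.1]
opening: 0.848
grip_force: 0.0
```

arm_command --rows '[[[-0.5,-0.9,0,0,0,0,0.7],[-0.5,-0.9,0,0,0,0,0.7],[-0.5,-0.9,0,0,0,0,0.7],[-0.5,-0.9,0,0,0,0,0.7],[-0.5,-0.9,0,0,0,0,0.7]]]'

```text
t: 1.85
eef_pos: [512.1, 89.6, 404.5]
tcp_rot: [-3.141, 0.001, 3.139]
ft_force: [-0.4, -0.3, -0.5]
opening: 0.851
grip_force: 0.0
```

arm_command --rows '[[[-0.5,-0.9,0,0,0,0,0.7],[-0.5,-0.9,0,0,0,0,0.7],[-0.5,-0.9,0,0,0,0,0.7],[-0.5,-0.9,0,0,0,0,0.7],[-0.5,-0.9,0,0,0,0,0.7],[-0.5,-0.9,0,0,0,0,0.7]]]'

```text
t: 2.35
eef_pos: [585.5, -42.8, 404.0]
tcp_rot: [3.141, -0.001, 3.14]
ft_force: [-0.6, 1.2, -0.7]
opening: 0.852
grip_force: 0.0
```

arm_command --rows '[[[-0.035,-0.01,0.8,0,0,0,0.7],[-0.035,-0.01,0.8,0,0,0,0.7],[-0.035,-0.01,0.8,0,0,0,0.7],[-0.035,-0.01,0.8,0,0,0,0.7],[-0.035,-0.01,0.8,0,0,0,0.7],[-0.035,-0.01,0.8,0,0,0,0.7]]]'

```text
t: 2.85
eef_pos: [590.6, -43.6, 286.7]
tcp_rot: [-3.141, 0.002, -3.14]
ft_force: [0.2, -0.7, 0.6]
opening: 0.851
grip_force: 0.0
```

```bash
python3 - <<'E'
from h import *
a=read_camera("top")[0];b=read_camera("side")[0]
a=cv2.resize(a[140:290,150:400],(600,360));b=cv2.resize(b[100:320,180:420],(393,360))
cv2.imwrite("pics/pre1.png",np.hstack([a[:, :400],b])[:,:,::-1])
E
```

```text
(no output)
```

View pics/pre1.png

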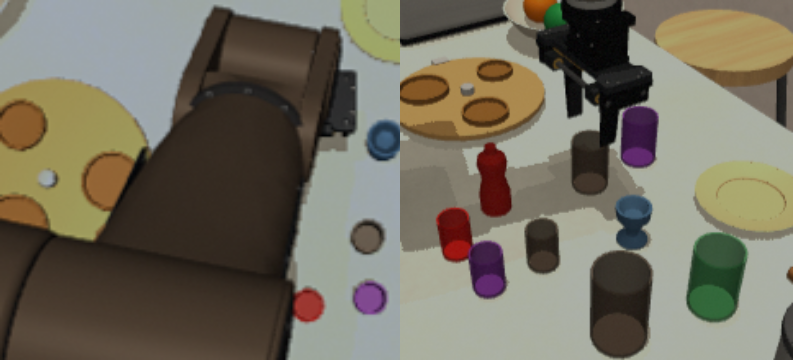

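The right half shows the fingers above and straddling the smoky medium cup at about (589,160). I'll lower and grip.

arm_command --rows '[[[0,-0.01,0.15,0,0,0,0.7],[0,-0.01,0.3,0,0,0,0.7],[0,-0.01,0.43,0,0,0,0.7],[0,-0.01,0.43,0,0,0,0.7],[0,-0.01,0.43,0,0,0,-1],[0,-0.01,0.43,0,0,0,-1],[0,-0.01,0.43,0,0,0,-1],[0,-0.01,0.43,0,0,0,-1],[0,-0.01,0.43,0,0,0,-1],[0,-0.01,0.43,0,0,0,-1]]]'

```text
t: 3.78
eef_pos: [590.3, -46.3, 221.3]
tcp_rot: [-3.141, 0.002, 3.141]
ft_force: [0.0, -0.1, 7.7]
opening: 0.568
grip_force: 30.0
```

arm_command --rows '[[[0,0,-0.1,0,0,0,-1],[0,0,-0.3,0,0,0,-1],[0,0,-0.6,0,0,0,-1],[0,0,-0.6,0,0,0,-1],[0.1,0.15,-0.6,0,0,0,-1],[0.2,0.35,-0.6,0,0,0,-1],[0.3,0.55,-0.6,0,0,0,-1],[0.4,0.75,-0.6,0,0,0,-1],[0.44,0.85,-0.6,0,0,0,-1],[0.44,0.85,-0.6,0,0,0,-1]]]'

```text
t: 4.62
eef_pos: [522.8, 83.6, 310.5]
tcp_rot: [3.141, -0.0, -3.139]
ft_force: [-0.2, -0.2, -1.3]
opening: 0.567
grip_force: 30.0
```

arm_command --rows '[[[0,0.2,0,0,0,0,-1],[0,0.4,0,0,0,0,-1],[0,0.55,0,0,0,0,-1],[0,0.63,0,0,0,0,-1],[0,0.63,0,0,0,0,-1],[0,0.63,0,0,0,0,-1]]]'

```text
t: 5.12
eef_pos: [524.3, 175.4, 310.1]
tcp_rot: [-3.141, -0.0, -3.141]
ft_force: [0.0, -0.5, -0.3]
opening: 0.572
grip_force: 30.0
```

```bash
python3 - <<'E'
from h import *
b=read_camera("side")[0]
print(state()["eef_pos"])
cv2.imwrite("pics/carry1.png",cv2.resize(b[60:260,130:370],(720,600))[:,:,::-1])
E
```

```text
[524.37652716 174.88797768 310.11396027]
```

View pics/carry1.png

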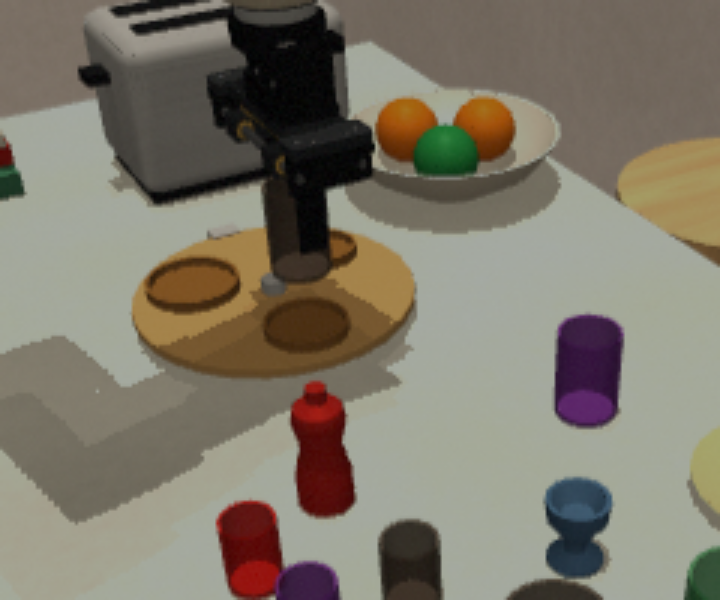

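The medium cup is upright in the grip, at about (300,235), over its seat at about (306,325). I'll lower it and release.

arm_command --rows '[[[0,0,0.15,0,0,0,-1],[0,0,0.27,0,0,0,-1],[0,0,0.34,0,0,0,-1],[0,0,0.38,0,0,0,-1],[0,0,0.4,0,0,0,-1],[0,0,0.4,0,0,0,-1],[0,0,0.4,0,0,0,-1]]]'

```text
t: 5.75
eef_pos: [524.5, 175.3, 250.8]
tcp_rot: [3.141, 0.001, 3.141]
ft_force: [-0.6, 0.6, -0.2]
opening: 0.569
grip_force: 30.0
```

arm_command --rows '[[[0,0,0,0,0,0,-0.2],[0,0,0,0,0,0,0.6],[0,0,0,0,0,0,0.6],[0,0,0,0,0,0,0.6],[0,0,0,0,0,0,0.6],[0,0,0,0,0,0,0.6],[0,0,-0.2,0,0,0,0.6],[0,0,-0.5,0,0,0,0.6],[0,0,-0.8,0,0,0,0.6],[0,0,-0.8,0,0,0,0.6]]]'

```text
t: 6.58
eef_pos: [524.6, 175.9, 376.4]
tcp_rot: [3.14, 0.008, 3.142]
ft_force: [-0.1, 0.3, 0.6]
opening: 0.804
grip_force: 0.0
```

arm_command --rows '[[[0.16,-0.73,0,0,0,0,0.5],[0.16,-0.73,0,0,0,0,0.5],[0.16,-0.73,0,0,0,0,0.5],[0.16,-0.73,0,0,0,0,0.5]]]'

```text
t: 6.92
eef_pos: [499.1, 62.8, 370.1]
tcp_rot: [-3.141, -0.001, 3.139]
ft_force: [0.0, 0.8, 1.0]
opening: 0.752
grip_force: 0.0
```

arm_command --rows '[[[0.16,-0.73,0,0,0,0,0.5],[0.16,-0.73,0,0,0,0,0.5],[0.16,-0.73,0,0,0,0,0.5],[0.16,-0.73,0,0,0,0,0.5]]]'

```text
t: 7.25
eef_pos: [475.6, -46.4, 370.0]
tcp_rot: [-3.141, -0.0, 3.138]
ft_force: [1.3, -0.4, -1.1]
opening: 0.749
grip_force: 0.0
```

arm_command --rows '[[[0.16,-0.73,0,0,0,0,0.5],[0.16,-0.73,0,0,0,0,0.5],[0.16,-0.73,0,0,0,0,0.5],[0.16,-0.73,0,0,0,0,0.5],[0.16,-0.73,0,0,0,0,0.5]]]'

```text
t: 7.67
eef_pos: [452.2, -153.3, 370.0]
tcp_rot: [3.141, -0.0, 3.139]
ft_force: [-0.3, 1.3, 0.8]
opening: 0.748
grip_force: 0.0
```

```bash
python3 - <<'E'
from h import *
b,d=read_camera("side")
print(state()["eef_pos"])
W=cloud("side",d)
q=W[(np.hypot(W[...,0]-524,W[...,1]-176)<45)&(W[...,2]>42)&(W[...,2]<125)];a=q[:,:2]
g=[(np.abs(np.hypot(*(a-(524+i,176+j)).T)-27).mean(),i,j) for i in range(-10,11) for j in range(-10,11)];print(min(g),q[:,2].max())
cv2.imwrite("pics/p2.png",cv2.resize(b[60:310,130:400],(648,600))[:,:,::-1])
E
```

```text
[ 452.36099182 -152.40329531  369.99382356]
(np.float64(1.3734648755982362), 0, -1) 111.94106990125414
```

View pics/p2.png

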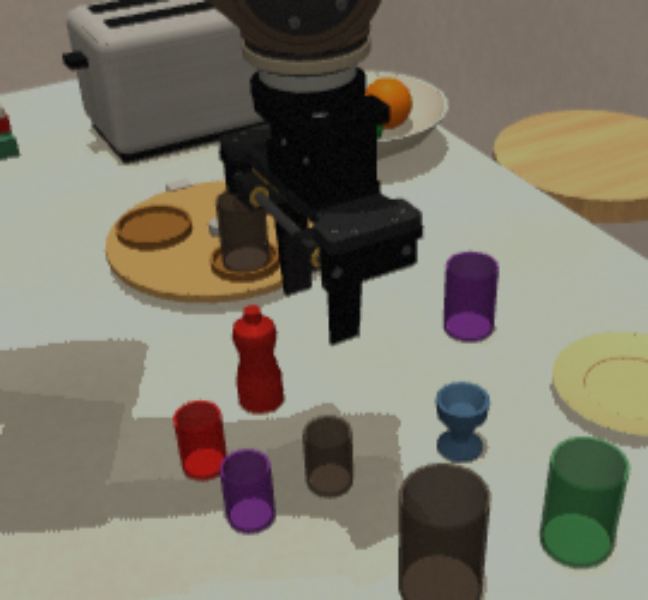

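The medium cup stands in its seat at about (243,240). The smoky small cup at (328,455) is under the gripper, with purple at (248,490) and red at (200,440) left alone. Going down on the small cup.

arm_command --rows '[[[-0.007,-0.007,0.3,0,0,0,0.5],[-0.007,-0.007,0.6,0,0,0,0.5],[-0.007,-0.007,0.75,0,0,0,0.5],[-0.007,-0.007,0.9,0,0,0,0.5],[-0.007,-0.007,1,0,0,0,0.5],[-0.007,-0.007,1,0,0,0,0.5],[-0.007,-0.007,1,0,0,0,0.5]]]'

```text
t: 8.3
eef_pos: [453.6, -152.6, 219.9]
tcp_rot: [3.141, -0.001, -3.14]
ft_force: [0.8, -0.2, 1.4]
opening: 0.748
grip_force: 0.0
```

arm_command --rows '[[[0,0,0.03,0,0,0,0.5],[0,0,0.03,0,0,0,-1],[0,0,0.03,0,0,0,-1],[0,0,0.03,0,0,0,-1],[0,0,0.03,0,0,0,-1],[0,0,0.03,0,0,0,-1],[0,0,0.03,0,0,0,-1],[0,0,0.03,0,0,0,-1],[0,0,0.03,0,0,0,-1]]]'

```text
t: 9.05
eef_pos: [453.2, -153.9, 216.0]
tcp_rot: [-3.141, 0.001, 3.141]
ft_force: [-0.9, -0.2, 6.5]
opening: 0.441
grip_force: 30.0
```

arm_command --rows '[[[0,0,-0.1,0,0,0,-1],[0,0,-0.3,0,0,0,-1],[0,0,-0.55,0,0,0,-1],[0,0,-0.8,0,0,0,-1],[0,0,-1,0,0,0,-1],[0,0,-1,0,0,0,-1]]]'

```text
t: 9.55
eef_pos: [453.5, -154.0, 370.8]
tcp_rot: [-3.138, 0.007, 3.141]
ft_force: [-0.7, -0.9, -0.7]
opening: 0.444
grip_force: 30.0
```

arm_command --rows '[[[-0.06,0.15,0,0,0,0,-1],[-0.12,0.35,0,0,0,0,-1],[-0.18,0.55,0,0,0,0,-1],[-0.24,0.75,0,0,0,0,-1]]]'

```text
t: 9.88
eef_pos: [489.2, -40.2, 365.1]
tcp_rot: [3.141, -0.001, 3.14]
ft_force: [0.6, -0.8, -1.6]
opening: 0.444
grip_force: 30.0
```

arm_command --rows '[[[-0.06,0.2,0,0,0,0,-1],[-0.12,0.4,0,0,0,0,-1],[-0.18,0.6,0,0,0,0,-1],[-0.24,0.75,0,0,0,0,-1]]]'

```text
t: 10.22
eef_pos: [525.3, 73.3, 364.9]
tcp_rot: [3.141, -0.001, -3.141]
ft_force: [0.1, -0.4, 1.3]
opening: 0.441
grip_force: 30.0
```

arm_command --rows '[[[-0.06,0.2,0,0,0,0,-1],[-0.12,0.4,0,0,0,0,-1],[-0.18,0.6,0,0,0,0,-1],[-0.24,0.75,0,0,0,0,-1]]]'

```text
t: 10.55
eef_pos: [561.3, 185.8, 364.8]
tcp_rot: [3.142, -0.001, -3.141]
ft_force: [-1.0, -1.0, -0.3]
opening: 0.441
grip_force: 30.0
```

arm_command --rows '[[[-0.06,0.2,0,0,0,0,-1],[-0.12,0.4,0,0,0,0,-1],[-0.18,0.55,0,0,0,0,-1],[-0.22,0.68,0,0,0,0,-1],[-0.24,0.75,0,0,0,0,-1],[-0.24,0.75,0,0,0,0,-1],[-0.24,0.75,0,0,0,0,-1]]]'

```text
t: 11.13
eef_pos: [597.0, 295.8, 364.9]
tcp_rot: [-3.141, -0.001, -3.141]
ft_force: [0.0, -0.4, 0.1]
opening: 0.442
grip_force: 30.0
```

arm_command --rows '[[[0,0.007,0.2,0,0,0,-1],[0,0.007,0.4,0,0,0,-1],[0,0.007,0.55,0,0,0,-1],[0,0.007,0.66,0,0,0,-1],[0,0.007,0.74,0,0,0,-1],[0,0.007,0.78,0,0,0,-1],[0,0.007,0.793,0,0,0,-1],[0,0.007,0.793,0,0,0,-1],[0,0.007,0.793,0,0,0,-1]]]'

```text
t: 11.88
eef_pos: [597.5, 297.0, 247.9]
tcp_rot: [3.141, 0.001, 3.141]
ft_force: [0.5, -0.3, -0.5]
opening: 0.441
grip_force: 30.0
```

arm_command --rows '[[[0,0,0,0,0,0,-0.3],[0,0,0,0,0,0,0.4],[0,0,0,0,0,0,0.4],[0,0,0,0,0,0,0.4],[0,0,0,0,0,0,0.4],[0,0,0,0,0,0,0.4],[0,0,-0.2,0,0,0,0.4],[0,0,-0.5,0,0,0,0.7],[0,0,-0.8,0,0,0,0.7],[0,0,-0.9,0,0,0,0.7]]]'

```text
t: 12.72
eef_pos: [597.4, 297.3, 386.7]
tcp_rot: [3.14, 0.005, 3.141]
ft_force: [0.2, 0.6, 0.5]
opening: 0.832
grip_force: 0.0
```

arm_command --rows '[[[0.2,-1,0,0,0,0,1],[0.2,-1,0,0,0,0,1],[0.2,-1,0,0,0,0,1],[0.2,-1,0,0,0,0,1],[0.2,-1,0,0,0,0,1]]]'

```text
t: 13.13
eef_pos: [566.4, 143.2, 382.2]
tcp_rot: [-3.141, -0.0, 3.138]
ft_force: [-0.3, -0.1, 0.9]
opening: 1.003
grip_force: 0.0
```

arm_command --rows '[[[0.2,-1,0,0,0,0,1],[0.2,-1,0,0,0,0,1],[0.2,-1,0,0,0,0,1],[0.2,-1,0,0,0,0,1],[0.2,-1,0,0,0,0,1]]]'

```text
t: 13.55
eef_pos: [536.6, -6.4, 382.0]
tcp_rot: [-3.141, 0.0, 3.138]
ft_force: [0.1, 0.2, -0.1]
opening: 1.002
grip_force: 0.0
```

arm_command --rows '[[[0.2,-1,0,0,0,0,1],[0.2,-1,0,0,0,0,1],[0.2,-1,0,0,0,0,1],[0.2,-1,0,0,0,0,1],[0.2,-1,0,0,0,0,1]]]'

```text
t: 13.97
eef_pos: [506.9, -156.2, 381.8]
tcp_rot: [-3.141, 0.001, 3.138]
ft_force: [0.4, 0.5, 0.2]
opening: 0.999
grip_force: 0.0
```

arm_command --rows '[[[0.23,-1,0,0,0,0,1],[0.23,-1,0,0,0,0,1],[0.23,-1,0,0,0,0,1],[0.23,-1,0,0,0,0,1],[0.23,-1,0,0,0,0,1],[0.23,-1,0,0,0,0,1]]]'

```text
t: 14.47
eef_pos: [472.8, -303.3, 381.5]
tcp_rot: [3.141, -0.0, 3.139]
ft_force: [0.6, 1.4, -1.1]
opening: 1.0
grip_force: 0.0
```

```bash
python3 - <<'E'
from h import *
b,d=read_camera("side")
print(state()["eef_pos"])
W=cloud("side",d)
for x,y,r,lo,hi in((597,297,21,42,100),(524,176,27,42,125),(472,-301,33,12,90)):
    q=W[(np.hypot(W[...,0]-x,W[...,1]-y)<r+14)&(W[...,2]>lo)&(W[...,2]<hi)];a=q[:,:2]
    print(min((np.abs(np.hypot(*(a-(x+i,y+j)).T)-r).mean(),i,j) for i in range(-10,11) for j in range(-10,11)),q[:,2].max(),len(q))
cv2.imwrite("pics/p3.png",cv2.resize(b[60:360,130:490],(720,600))[:,:,::-1])
E
```

```text
[ 473.01077487 -302.30082288  381.55771685]
(np.float64(1.7581899803181964), -1, 0) 91.57551232229014 239
(np.float64(1.5392158614051896), 0, -1) 111.78228615969834 614
(np.float64(1.3924365948170967), 0, -1) 89.93920357538695 1513
```

View pics/p3.png

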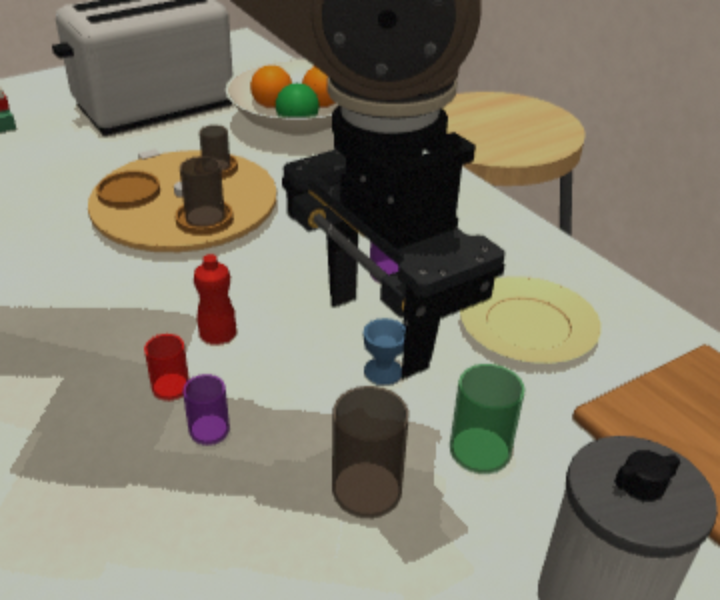

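The small cup at (213,150) and medium cup at (202,190) are in their seats. The large cup at (370,450) is under the open gripper.

arm_command --rows '[[[0,0.003,0.25,0,0,0,1],[0,0.003,0.45,0,0,0,1],[0,0.003,0.6,0,0,0,1],[0,0.003,0.75,0,0,0,1],[0,0.003,0.85,0,0,0,1],[0,0.003,0.9,0,0,0,1],[0,0.003,0.9,0,0,0,1]]]'

```text
t: 15.1
eef_pos: [473.2, -300.9, 245.5]
tcp_rot: [3.14, -0.002, -3.14]
ft_force: [1.0, -0.5, -0.3]
opening: 0.999
grip_force: 0.0
```

arm_command --rows '[[[0,0,0,0,0,0,0.4],[0,0,0,0,0,0,-1],[0,0,0,0,0,0,-1],[0,0,0,0,0,0,-1],[0,0,0,0,0,0,-1],[0,0,0,0,0,0,-1],[0,0,0,0,0,0,-1],[0,0,0,0,0,0,-1]]]'

```text
t: 15.77
eef_pos: [472.7, -302.4, 247.4]
tcp_rot: [-3.141, 0.001, 3.141]
ft_force: [-0.1, 0.9, 5.4]
opening: 0.702
grip_force: 30.0
```

arm_command --rows '[[[0,0,-0.1,0,0,0,-1],[0,0,-0.3,0,0,0,-1],[0,0,-0.55,0,0,0,-1],[0,0,-0.8,0,0,0,-1],[0,0,-1,0,0,0,-1],[0,0,-1,0,0,0,-1],[0,0,-1,0,0,0,-1]]]'

```text
t: 16.35
eef_pos: [472.4, -302.2, 398.0]
tcp_rot: [-3.14, 0.002, 3.141]
ft_force: [0.7, 0.9, -1.9]
opening: 0.702
grip_force: 30.0
```

arm_command --rows '[[[0.02,0.1,0,0,0,0,-1],[0.02,0.3,0,0,0,0,-1],[0.02,0.55,0,0,0,0,-1],[0.02,0.8,0,0,0,0,-1],[0.02,1,0,0,0,0,-1]]]'

```text
t: 16.77
eef_pos: [468.7, -149.7, 394.9]
tcp_rot: [3.14, -0.003, 3.141]
ft_force: [0.8, 0.4, -0.9]
opening: 0.701
grip_force: 30.0
```

arm_command --rows '[[[0.02,0.2,0,0,0,0,-1],[0.02,0.4,0,0,0,0,-1],[0.02,0.6,0,0,0,0,-1],[0.02,0.8,0,0,0,0,-1],[0.02,1,0,0,0,0,-1]]]'

```text
t: 17.18
eef_pos: [465.7, -0.4, 395.2]
tcp_rot: [3.141, -0.003, 3.141]
ft_force: [0.6, -0.6, -1.2]
opening: 0.701
grip_force: 30.0
```

arm_command --rows '[[[0.02,0.2,0,0,0,0,-1],[0.02,0.4,0,0,0,0,-1],[0.02,0.6,0,0,0,0,-1],[0.02,0.8,0,0,0,0,-1],[0.02,1,0,0,0,0,-1]]]'

```text
t: 17.6
eef_pos: [462.6, 149.4, 395.1]
tcp_rot: [-3.141, -0.003, 3.141]
ft_force: [0.4, 0.2, -0.6]
opening: 0.705
grip_force: 30.0
```

arm_command --rows '[[[0.02,0.2,0,0,0,0,-1],[0.02,0.4,0,0,0,0,-1],[0.02,0.6,0,0,0,0,-1],[0.02,0.8,0,0,0,0,-1],[0.02,0.93,0,0,0,0,-1],[0.02,1,0,0,0,0,-1],[0.02,1,0,0,0,0,-1],[0.02,1,0,0,0,0,-1]]]'

```text
t: 18.27
eef_pos: [460.3, 297.4, 395.7]
tcp_rot: [-3.141, -0.002, -3.141]
ft_force: [-0.4, -0.9, -1.3]
opening: 0.703
grip_force: 30.0
```

arm_command --rows '[[[-0.007,0.017,0.2,0,0,0,-1],[-0.007,0.017,0.4,0,0,0,-1],[-0.007,0.017,0.55,0,0,0,-1],[-0.007,0.017,0.66,0,0,0,-1],[-0.007,0.017,0.74,0,0,0,-1],[-0.007,0.017,0.78,0,0,0,-1],[-0.007,0.017,0.795,0,0,0,-1],[-0.007,0.017,0.795,0,0,0,-1],[-0.007,0.017,0.795,0,0,0,-1]]]'

```text
t: 19.02
eef_pos: [462.0, 299.9, 278.2]
tcp_rot: [3.141, 0.001, 3.141]
ft_force: [0.6, 0.8, -1.2]
opening: 0.704
grip_force: 30.0
```

arm_command --rows '[[[0,0,0,0,0,0,0.2],[0,0,0,0,0,0,0.9],[0,0,0,0,0,0,0.9],[0,0,0,0,0,0,0.9],[0,0,0,0,0,0,0.9],[0,0,0,0,0,0,0.9],[0,0,-0.2,0,0,0,0.9],[0,0,-0.5,0,0,0,0.9],[0,0,-0.8,0,0,0,0.9],[0,0,-1,0,0,0,0.9]]]'

```text
t: 19.85
eef_pos: [461.5, 300.1, 430.0]
tcp_rot: [3.141, 0.001, 3.141]
ft_force: [0.4, -0.2, -0.9]
opening: 0.95
grip_force: 0.0
```

arm_command --rows '[[[0.3,-1,0,0,0,0,0.9],[0.3,-1,0,0,0,0,0.9],[0.3,-1,0,0,0,0,0.9],[0.3,-1,0,0,0,0,0.9],[0.3,-1,0,0,0,0,0.9]]]'

```text
t: 20.27
eef_pos: [415.0, 146.9, 427.8]
tcp_rot: [-3.141, -0.001, 3.139]
ft_force: [0.3, 0.4, 0.3]
opening: 0.949
grip_force: 0.0
```

arm_command --rows '[[[0,-1,0,0,0,0,0.9],[0,-1,0,0,0,0,0.9],[0,-1,0,0,0,0,0.9],[0,-1,0,0,0,0,0.9],[0,-1,0,0,0,0,0.9]]]'

```text
t: 20.68
eef_pos: [417.0, -2.8, 427.7]
tcp_rot: [-3.141, 0.001, 3.138]
ft_force: [-0.3, 0.4, -0.7]
opening: 0.951
grip_force: 0.0
```

arm_command --rows '[[[0,-1,0,0,0,0,0.9],[0,-1,0,0,0,0,0.9],[0,-1,0,0,0,0,0.9],[0,-1,0,0,0,0,0.9],[0,-1,0,0,0,0,0.9]]]'

```text
t: 21.1
eef_pos: [417.3, -152.9, 427.4]
tcp_rot: [-3.141, 0.001, 3.138]
ft_force: [-0.5, 0.0, -0.2]
opening: 0.949
grip_force: 0.0
```

```bash
python3 - <<'E'
from h import *
b,d=read_camera("side");a0,dt=read_camera("top")
W=cloud("side",d)
for x,y,r,lo,hi in((597,297,21,42,100),(524,176,27,42,125),(461,300,33,42,150)):
    q=W[(np.hypot(W[...,0]-x,W[...,1]-y)<r+14)&(W[...,2]>lo)&(W[...,2]<hi)];a=q[:,:2]
    print(min((np.abs(np.hypot(*(a-(x+i,y+j)).T)-r).mean(),i,j) for i in range(-10,11) for j in range(-10,11)),q[:,2].max(),len(q))
cv2.imwrite("pics/p4.png",np.hstack([cv2.resize(a0[165:265,110:230],(480,400)),cv2.resize(b[110:190,160:240][:,:64],(320,400))])[:,:,::-1])
E
```

```text
<stdin>:6: RuntimeWarning: Mean of empty slice.
  ret = ret.dtype.type(ret / rcount)
Traceback (most recent call last):
ValueError: zero-size array to reduction operation maximum which has no identity
```

```bash
python3 - <<'E'
from h import *
b,d=read_camera("side");a0,dt=read_camera("top")
for n,W in(("side",cloud("side",d)),("top",cloud("top",dt))):
  for x,y,r,lo,hi in((597,297,21,42,100),(524,176,27,42,125),(461,300,33,42,150)):
    q=W[(np.hypot(W[...,0]-x,W[...,1]-y)<r+14)&(W[...,2]>lo)&(W[...,2]<hi)];a=q[:,:2]
    if len(q)>30: print(n,r,min((np.abs(np.hypot(*(a-(x+i,y+j)).T)-r).mean(),i,j) for i in range(-10,11) for j in range(-10,11)),q[:,2].max(),len(q))
cv2.imwrite("pics/p4.png",np.hstack([cv2.resize(a0[165:265,110:210],(400,400)),cv2.resize(b[90:290,130:330],(400,400))])[:,:,::-1])
E
```

```text
side 27 (np.float64(1.117795087683172), 0, 0) 111.41892284301889 317
side 33 (np.float64(1.6743551653191884), -1, 0) 136.6381433669846 932
top 21 (np.float64(2.009979056859259), 1, -1) 96.97024048335629 181
top 27 (np.float64(2.10536840058171), 1, -2) 115.8328729222942 255
top 33 (np.float64(2.057594317299883), 2, -2) 140.41739634817486 511
```

View pics/p4.png

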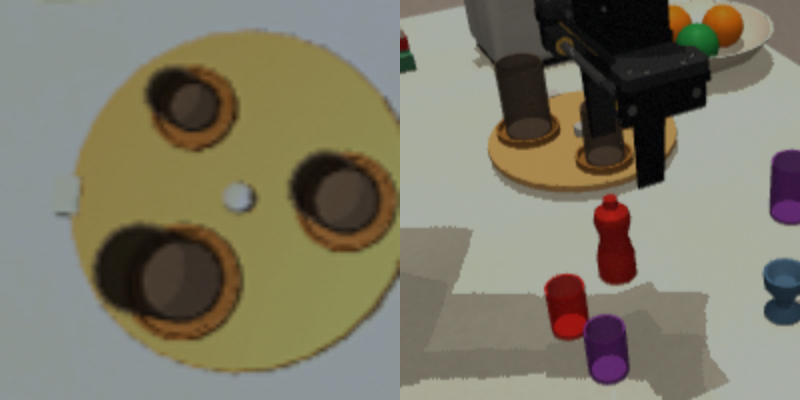

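All three cups stand upright inside their own rings, at left-panel positions small (195,105), medium (345,200) and large (185,280). The bystanders in view have not moved, so I'm handing in.

```bash
python3 -c "
from cell import *
print(job_done())"
```

```text
the job is handed in; nothing more can be done
None
```

I put all three smoky cups upright in the seats of their own size and handed the job in at about 21 s; the final pictures show each cup inside its ring, but the hand-in returned no verdict.

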